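Park the roller caddy in its taped bay

ROBOT

A 6-joint arm with a two-finger parallel gripper is mounted at the origin on the work surface. World frame = base frame: x ahead of the robot, y to its left, z up, the work surface at z = 0. Lengths are in m, angles in rad, forces in N, time in s.
With the tool pointing down it reaches from about 0.375 to 0.975 m from the base axis. Payload 3.8 kg.
Tool frame: the origin (TCP) lies at the very end of the fingers, on their centre line; the grasp point (between the pads) lies 19 mm behind it; z points along the fingers, y is the line along which they close (so a half turn about z gives the same grasp; the last joint's range is limited). The gripper opens to 85 mm and grips with 20 to 120 N. Pads are 22 mm wide; open, the fingers measure 114 mm over their backs; the gripper's body (76 mm by 85 mm) begins 54 mm behind the grasp point. The pads swing forward as they close: fully open they stand 13 mm farther back than shut.
Start: joints at [1.277, 0.264, 1.604, -0, 1.274, -0.037], TCP at [0.171, 0.653, 0.231] pointing down, gripper open.
Joint ranges: [-2.63, 2.63], [-0.94, 2.18], [0.31, 2.57], [-1.31, 4.45], [0, 2.66], [-2.55, 2.55]. Speed limits (rad/s): [2.57, 2.57, 3.14, 3.14, 3.14, 3.14].

INTERFACE

Orientations are given as a rotation vector (axis times angle).
In Python, from workcell import * gives the robot as it stands.
- The arm moves only by the shell command python3 -m crank 'ROWS' [OPENING] [FORCE]. ROWS is JSON, a list that holds one entry, the list of rows, each a list of 6 numbers: the shift along the tool's x, y, z in cm, then the turn, a rotation vector about the tool's x, y, z in rad. In form: [[[dx, dy, dz, ax, ay, az], ...]]. A call has 1 to 8 rows; each row shifts and turns the commanded pose from where the row before left it, along the tool's axes as they then stand; what a row does not reach is not made up. A row lasts 1/12 s, in which the tool goes at most 41.7 mm and 7.16 degrees, less where a joint would pass 70% of its speed; a pose out of reach is approached as far as the arm can. A call with a gripper value outside its range is refused whole. OPENING is the finger opening in cm, from 0 to 8.54, set as the call begins (- or left out, the last holds). The fingers move at their own pace and stop on an object; FORCE is the grip in N (left out, the last holds). Time passes only in rows, so rows that do not move let the fingers close. It gives the time, the measured TCP pose, the force, the opening and the grip force at its end, in the units of the state.
- read_state(): the state, without advancing time (a new reading comes with each control period).
- read_camera(name): name is "scene" or "top"; returns the picture (400x640x3 uint8, blue, green, red); there is no depth.
- camera_model(name): a dict with "camera_matrix" (3x3 intrinsics, pixels), "k1" (the pictures are not rectified: a ray, as slopes to the right and down, at radius r is drawn at 1 + k1 r^2 times it, then the intrinsics apply), "R" (3x3) and "t" (3): a world point X has camera coordinates R X + t. Camera axes: x right, y down, z forward; pixel columns grow to the right and rows downward; lengths in m; the calibration is good to about 2 mm. A picture is of the moment at which its call begins. camera_model takes no time and is no camera call.
- finish_job(): hands the job in; it is judged then, once.
The state is a dict: "time": time; "q": joint angles; "joint_vel": joint speeds; "joint_torque": joint torques, N m; "tool_pos": TCP position; "tcp_rot": TCP orientation; "wrist_force": force on the tool from outside, world axes, zero at the start; "torque": the same for the moment, N m; "width": opening from 0.0 (shut) to 1.0 (fully open); "grip_force": force on a finger pad.
Only numpy, scipy, OpenCV 4.12 (cv2) and the standard library are available. Lean on these libraries where they do the work, as an engineer would, in place of code of your own. Each camera call takes 0.05 s, during which the arm holds its last target. There are 200 camera calls.

TASK

Push the small wheeled roller caddy forward by the flat plate at its rear until all four swivel castors trail straight behind their pivots, while it is still short of the bay, then steer it into the bay of taped corners, plate to the rear and the dash ahead of it. Leave it square and wholly inside the corners, castors still trailing, all wheels on the bench throughout, and let go; leave the other things on the bench where they are.

Things in the scene. Friction and masses are not known exactly. Their poses are not given: they have to be found in the camera images.
- caddy: Parts caddy, about 0.9 kg (+-25%), on four swivel castors: aluminium deck with a blue tote of black rollers (all fixed to it) and an upright aluminium plate across its rear. Origin midway between the castors, at bench height. x = forward (away from the plate), y = its left, z up. Rolls on level bench at about 0.6 N; runs on up to about 10 mm after a slow push ends.
- deck (a point): Centre of the caddy's deck, 46 mm above its origin, on its top face. Axes as the caddy's. The deck spans x -95 to +90, y +-44 mm; two cross bars at x = +60 and -60 mm reach y +-87 mm and carry the castors; the tote on it spans x -70 to +80, y +-50 mm, its rim 91 mm above the bench.
- push_plate (a point): Centre of the rear face of the caddy's upright plate, at caddy x = -98, y = 0, 80 mm above the bench. The plate is flat and bare, 140 mm wide (along y), 6 mm thick, from 38 to 116 mm above the bench; its rear face looks to the caddy's -x. Axes as the caddy's.
- bay: Parking bay: four flat L-shaped corners of off-white tape (legs 60 mm, 14 mm wide, no height) around a clear rectangle 240 mm along x by 224 mm along y, and a thin 40 mm dash 30 mm outside the middle of its front end. Origin: the rectangle's centre, on the bench. x = the way the parked caddy faces (to the dash). It lies 0.32 m or more ahead of the caddy.
- axle_fl (a point): Axle of the front left castor's wheel (28 mm across), 14 mm up, 16 mm from its swivel pivot, which is at caddy x = 60, y = 75 mm. x = from axle to pivot. Trailing straight: this x lies along the caddy's x, so the axle is at caddy x = 44. Swivels freely all round; starts 0.8 to 2.4 rad off, and swings straight by itself in about 60 mm of rolling forward.
- axle_fr (a point): Axle of the front right castor's wheel (28 mm across), 14 mm up, 16 mm from its swivel pivot, which is at caddy x = 60, y = -75 mm. x = from axle to pivot. Trailing straight: this x lies along the caddy's x, so the axle is at caddy x = 44. Swivels freely all round; starts 0.8 to 2.4 rad off, and swings straight by itself in about 60 mm of rolling forward.
- axle_rl (a point): Axle of the rear left castor's wheel (28 mm across), 14 mm up, 16 mm from its swivel pivot, which is at caddy x = -60, y = 75 mm. x = from axle to pivot. Trailing straight: this x lies along the caddy's x, so the axle is at caddy x = -76. Swivels freely all round; starts 0.8 to 2.4 rad off, and swings straight by itself in about 60 mm of rolling forward.
- axle_rr (a point): Axle of the rear right castor's wheel (28 mm across), 14 mm up, 16 mm from its swivel pivot, which is at caddy x = -60, y = -75 mm. x = from axle to pivot. Trailing straight: this x lies along the caddy's x, so the axle is at caddy x = -76. Swivels freely all round; starts 0.8 to 2.4 rad off, and swings straight by itself in about 60 mm of rolling forward.
- gear: Bystander: small black flanged gear blank, 48 mm across, 26 mm high, standing on its flange; loose, to be left where it is. Origin: centre of its underside.
- cap: Bystander: round black cap, 60 mm across, 30 mm high; loose, to be left where it is. Origin: centre of its underside.
- tape_roll: Bystander: roll of paper tape lying flat, 90 mm across, 24 mm high; loose, to be left where it is. Origin: centre of its underside.
- screwdriver: Bystander: a screwdriver lying on the bench, under 40 mm high; loose, to be left where it is. Origin: on its axis, at handle's and blade's common centre line.
- grease_jar: Bystander: round grey jar with a white lid, 56 mm across, 70 mm high; loose, to be left where it is. Origin: centre of its underside.
- small_bin: Bystander: empty open blue bin, 130 x 180 mm, 70 mm high; loose, to be left where it is. Origin: centre of its underside.

How it is judged:
On the way, in this order (a step that is already met when the one before it is completed fails the run):
1. all four castors trail straight behind their pivots (within about 26 degrees), the caddy still over 60 mm from the bay's centre (angle between the x axis of each of axle_fl, axle_fr, axle_rl, axle_rr and the x axis of caddy, either way round below 0.45 rad and x of each of axle_fl, axle_fr in the frame of caddy below 0.055 m and x of each of axle_rl, axle_rr in the frame of caddy below -0.065 m and horizontal distance between caddy and bay above 0.06 m), for 0.1 s.
2. the caddy stands inside the taped corners, facing the dash (x of caddy in the frame of bay between -0.024 and 0.024 m and y of caddy in the frame of bay between -0.024 and 0.024 m and angle between the x axis of caddy and the x axis of bay, either way round below 0.26 rad and x of push_plate in the frame of bay below -0.05 m), for 0.2 s.
At the end, for the whole second after the job is handed in: The caddy stands still on its wheels with its origin within 24 mm of the bay's centre along and across the bay, turned less than 15 degrees from it and facing the dash, and every castor trails behind its pivot within about 28 degrees of the caddy's own direction (all of step 2 and angle between the x axis of each of axle_fl, axle_fr, axle_rl, axle_rr and the x axis of caddy, either way round below 0.5 rad and x of each of axle_fl, axle_fr in the frame of caddy below 0.055 m and x of each of axle_rl, axle_rr in the frame of caddy below -0.065 m and linear speed of caddy below 0.01 m/s and angular speed of caddy below 0.05 rad/s and angle between caddy's own z axis and vertical below 0.06 rad and height (world z) of caddy below 0.008 m); the robot touches nothing.
It fails at once if the caddy is lifted or tipped off its wheels (height (world z) of caddy above 0.012 m or angle between caddy's own z axis and vertical above 0.12 rad).
It fails at once if another thing on the bench is moved more than 25 mm (distance of any of gear, cap, tape_roll, screwdriver, grease_jar, small_bin from where it was at the start of the episode above 0.025 m).
It also fails if it takes over 54 s, if anything falls off the work surface, if the arm or the gripper's body presses on something with over 40 N, if the wrist force passes 120 N, or if a joint passes its speed limit or range.

## Working session

There is one attempt and no reset: what is moved stays moved. The work goes in short steps, Python scripts to look and compute and a shell command to move; the robot and the scene stay as the last step left them, time stands still between calls to the robot, and variables do not carry over. Pictures are saved under pics/ and viewed, at most 10 in all, crops included, and the job is handed in when it is done.

```bash
mkdir -p pics
cat > h.py <<'E'
from workcell import *
import numpy as np, cv2
from scipy.spatial.transform import Rotation as Rn
def ray(name,u,v):
    m=camera_model(name);K=np.array(m["camera_matrix"]);d=np.array([[[u,v]]],float)
    x,y=((u-K[0,2])/K[0,0],(v-K[1,2])/K[1,1]); r0=np.hypot(x,y); r=r0
    for _ in range(20): r=r0/(1+m["k1"]*r*r)
    s=r/r0 if r0 else 1
    R=np.array(m["R"]);t=np.array(m["t"])
    return -R.T@t, R.T@np.array([x*s,y*s,1])
def at(name,u,v,z=0.):
    o,d=ray(name,u,v); return (o+d*(z-o[2])/d[2])
def px(name,X):
    m=camera_model(name);K=np.array(m["camera_matrix"]);c=np.array(m["R"])@X+np.array(m["t"])
    s=c[:2]/c[2]; s=s*(1+m["k1"]*(s@s)); return K[:2,:2]@s+K[:2,2]
E
python3 - <<'E'
from h import *
for n in("top","scene"):
    cv2.imwrite(f"pics/{n}0.png",read_camera(n)); m=camera_model(n); print(n,m["camera_matrix"],m["k1"],-np.array(m["R"]).T@np.array(m["t"]))
s=read_state();print(s)
E
```

```text
top [[436.40837602   0.         323.91626431]
 [  0.         436.40837602 199.12027596]
 [  0.           0.           1.        ]] 0.015284119415754303 [ 0.36671146 -0.07171164  1.11183568]
scene [[444.63991926   0.         323.08207994]
 [  0.         444.63991926 198.17024715]
 [  0.           0.           1.        ]] -0.02504552002141339 [1.17138614 0.10740528 1.09383943]
{'time': 0.1, 'q': array([ 1.27707487e+00,  2.64674128e-01,  1.60520295e+00,  2.09568142e-05,
        1.27365494e+00, -3.68633777e-02]), 'joint_vel': array([-0.00183367, -0.00231818, -0.00141541,  0.00022351,  0.0017918 ,
       -0.00136218]), 'joint_torque': array([ 7.88929992e-04, -5.16712546e+01, -3.68588519e+01,  1.98326265e-04,
        6.43935869e-03,  1.93004695e-05]), 'tool_pos': array([0.17126904, 0.65226409, 0.2301076 ]), 'tcp_rot': array([-4.02329502e-01, -3.11538077e+00,  2.99931542e-03]), 'wrist_force': array([ 0.57256913, -0.34090562,  0.4350598 ]), 'torque': array([-0.04681358, -0.00674473,  0.05391185]), 'grip_force': 0.0, 'width': 0.9968094212466494}
```

View pics/top0.png

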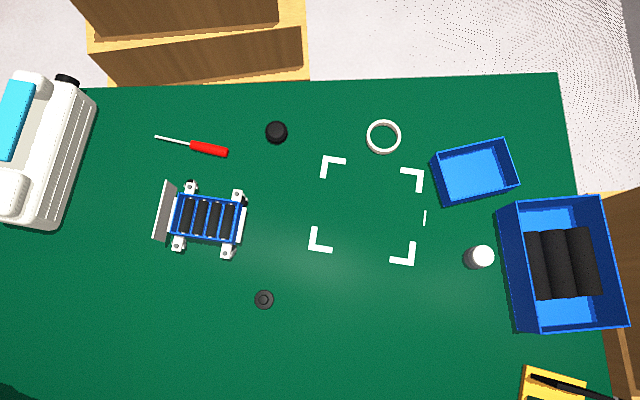

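View pics/scene0.png

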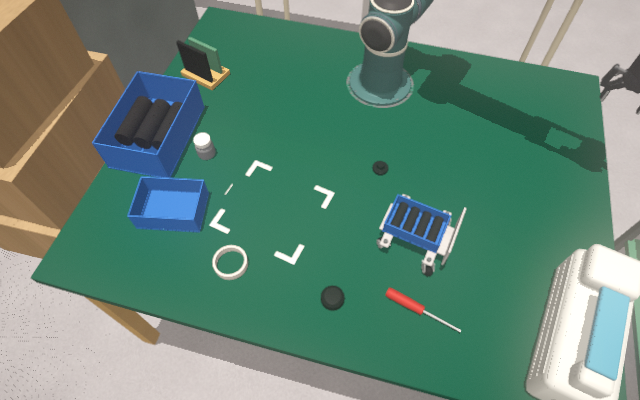

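Run:
```python
from h import *
im=cv2.imread("pics/top0.png")
print(at("top",0,0),at("top",639,0),at("top",0,399),px("top",np.array([0,0,0.])))
g=im.min(2)>150; g=g.astype(np.uint8)
g[:,:300]=0;g[:,430:]=0;g[:150]=0;g[270:]=0
n,l,st,ce=cv2.connectedComponentsWithStats(g)
P=[]
for i in range(1,n):
    if st[i,4]<15: continue
    ys,xs=np.where(l==i); W=np.array([at("top",x,y)[:2] for x,y in zip(xs,ys)]); print(st[i,4],W.mean(0)); 
    if st[i,4]>60:P.append(W)
A=np.vstack(P).astype(np.float32); r=cv2.minAreaRect(A);print(r,cv2.boxPoints(r))
c=cv2.resize(im[165:275,140:260],None,fx=6,fy=5.4545,interpolation=cv2.INTER_CUBIC)
cv2.imwrite("pics/crop0.png",c)
```

```text
[1.22769045 0.81113592 0.        ] [ 1.15896282 -1.01664382  0.        ] [0.16247119 0.68926797 0.        ] [296.90779031 460.11152877]
30 [ 0.73651769 -0.25218656]
249 [ 0.70602663 -0.10623694]
256 [ 0.66163186 -0.32913127]
35 [ 0.55112516 -0.34427224]
278 [ 0.49820731 -0.06484419]
284 [ 0.45403698 -0.28826075]
((0.5800808668136597, -0.19716349244117737), (0.27068543434143066, 0.25501686334609985), 78.82605743408203) [[ 0.42876172 -0.30523095]
 [ 0.67894435 -0.3546502 ]
 [ 0.7314     -0.08909604]
 [ 0.48121738 -0.03967679]]
```

View pics/crop0.png

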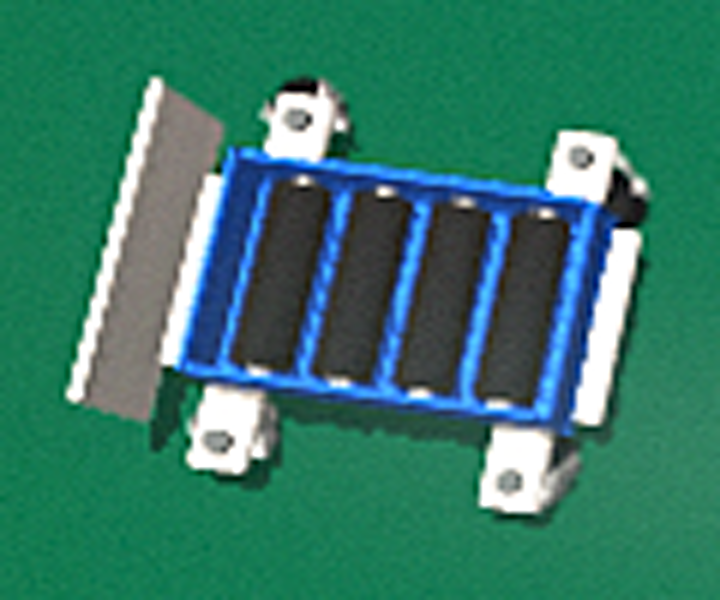

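The crop shows the four pivot screws at crop pixels (298,120), (581,157), (218,440) and (510,482), with the plate's top edge from (155,80) to (75,400).

```bash
cat >> h.py <<'E'
BAY=np.array([0.5801,-0.1972]); BA=np.deg2rad(-101.2)
def pose(sc,z=0.044): # image px of screws RL,FL,RR,FR
    P=np.array([at("top",u,v,z)[:2] for u,v in sc]);RL,FL,RR,FR=P
    x=(FL+FR-RL-RR)/2;y=(RL+FL-RR-FR)/2
    c=P.mean(0); a=np.arctan2(x[1],x[0]); print("dims",np.hypot(*x),np.hypot(*y),"ang y-90",np.rad2deg(np.arctan2(y[1],y[0]))-90)
    report(c,a); return c,a
def report(c,a):
    d=c-BAY; X=np.array([np.cos(BA),np.sin(BA)]);Y=np.array([-X[1],X[0]])
    p=c-.098*np.array([np.cos(a),np.sin(a)])
    print("caddy",c.round(4),"deg",np.rad2deg(a).round(2),"in bay x,y",(d@X).round(4),(d@Y).round(4),"rel deg",np.rad2deg(a-BA).round(2),"plate",p.round(4), "heading to bay", np.rad2deg(np.arctan2(*(-d)[::-1])).round(2))
E
python3 - <<'E'
from h import *
c,a=pose([(140+x/6,165+y/5.4545) for x,y in [(298,120),(581,157),(218,440),(510,482)]])
for x,y in [(155,80),(75,400)]: print(at("top",140+x/6,165+y/5.4545,.116))
s=read_state();R=Rn.from_rotvec(s["tcp_rot"]).as_matrix();print(R)
im=cv2.imread("pics/top0.png")
for n,u,v,z in [("cap",276,132,.03),("roll",383,136,.02),("gear",264,299,.02),("jar",482,256,.07),("sd",228,152,.02),("sdtip",155,137,.01)]: print(n,at("top",u,v,z))
E
```

```text
dims 0.12047649432086947 0.1498439863199862 ang y-90 -101.00378664318028
caddy [0.5604 0.2043] deg -101.0 in bay x,y -0.3901 -0.0973 rel deg 0.2 plate [0.5791 0.3005] heading to bay -87.19
[0.64632218 0.28358754 0.116     ]
[0.50885795 0.3088103  0.116     ]
[[-9.67191343e-01  2.54048359e-01 -5.80655870e-04]
 [ 2.54049006e-01  9.67189577e-01 -1.85049939e-03]
 [ 9.14879720e-05 -1.93730204e-03 -9.99998119e-01]]
cap [0.78857359 0.03126566 0.03      ]
roll [ 0.77007829 -0.25026334  0.02      ]
gear [0.36272139 0.06906296 0.02      ]
jar [ 0.44132302 -0.4557567   0.07      ]
sd [0.74188865 0.15865985 0.02      ]
sdtip [0.79459313 0.35405679 0.01      ]
```

```bash
python3 -m crank '[[[-2.93,-1.69,0,0,0,-0.065],[-2.93,-1.69,0,0,0,0],[-2.93,-1.69,0,0,0,0],[-2.93,-1.69,0,0,0,0],[-2.93,-1.69,0,0,0,0],[-2.93,-1.69,0,0,0,0],[-2.93,-1.69,0,0,0,0],[-2.93,-1.69,0,0,0,0]]]' 5 20
python3 -m crank '[[[-2.93,-1.69,0,0,0,0],[-2.93,-1.69,0,0,0,0],[-2.93,-1.69,0,0,0,0],[-2.93,-1.69,0,0,0,0],[-2.93,-1.69,0,0,0,0],[-2.93,-1.69,0,0,0,0],[-2.93,-1.69,0,0,0,0],[-2.93,-1.69,0,0,0,0]]]'
cat >> h.py <<'E'
def tool(tx=None,tz=None,yaw=79.0):
    s=read_state();R=Rn.from_rotvec(s["tcp_rot"]).as_matrix();p=s["tool_pos"]
    print("t",s["time"],"tcp",p.round(4),"yaw",np.rad2deg(np.arctan2(R[1,1],R[0,1])).round(2),"tilt",R[:2,2].round(4),"F",s["wrist_force"].round(1),"w",s["width"],"q",s["q"].round(2))
    if tx is not None: print("tool delta cm",(100*R.T@(np.array([*tx,tz])-p)).round(2))
E
python3 - <<'E'
from h import *
tool((.5785,.2976),.098)
E
```

```text
time: 0.77
tool_pos: [0.375, 0.4723, 0.2307]
tcp_rot: [-0.301, -3.127, 0.001]
wrist_force: [0.1, 0.5, 0.9]
width: 0.59
grip_force: 0.0
time: 1.43
tool_pos: [0.5793, 0.295, 0.2307]
tcp_rot: [-0.301, -3.126, 0.001]
wrist_force: [0.7, -0.1, -0.6]
width: 0.582
grip_force: 0.0
t 1.4333 tcp [0.5793 0.295  0.2307] yaw 79.01 tilt [-0.001  -0.0004] F [ 0.7 -0.1 -0.6] w 0.5819569076635333 q [ 0.43  0.22  1.66  0.    1.26 -0.95]
tool delta cm [ 0.12  0.25 13.27]
```

```bash
python3 -m crank '[[[0.1,0.2,3,0,0,0],[0,0,3,0,0,0],[0,0,3,0,0,0],[0,0,2,0,0,0],[0,0,1,0,0,0],[0,0,0,0,0,0],[0,0,0,0,0,0]]]'
python3 - <<'E'
from h import *
tool((.5785,.2976),.098)
im=read_camera("scene");cv2.imwrite("pics/s1.png",cv2.resize(im[130:300,340:520],None,fx=4,fy=3.5,interpolation=cv2.INTER_CUBIC))
E
```

```text
time: 2.02
tool_pos: [0.5778, 0.2986, 0.1111]
tcp_rot: [-0.301, -3.126, 0.001]
wrist_force: [0.1, -0.6, -0.5]
width: 0.586
grip_force: 0.0
t 2.0167 tcp [0.5778 0.2986 0.1111] yaw 79.02 tilt [-0.0009 -0.0004] F [ 0.1 -0.6 -0.5] w 0.5859381771268238 q [ 0.44  0.31  1.77 -0.    1.06 -0.94]
tool delta cm [-0.09 -0.08  1.31]
```

View pics/s1.png

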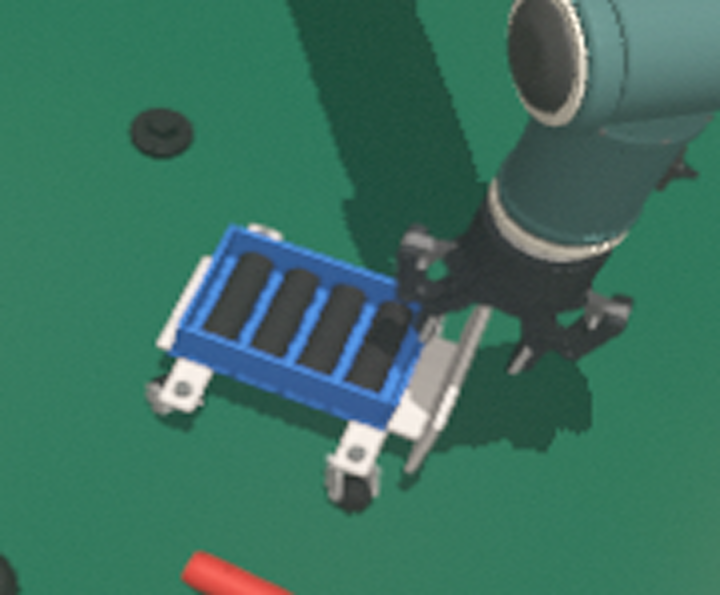

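The fingers straddle the plate's top edge, which is visible between them at about (470,340). I'll lower the tool and grip lightly.

```bash
python3 -m crank '[[[0,-0.1,0.7,0,0,0],[0,0,0.6,0,0,0],[0,0,0,0,0,0],[0,0,0,0,0,0]]]' 5 20
python3 -m crank '[[[0,0,0,0,0,0],[0,0,0,0,0,0],[0,0,0,0,0,0],[0,0,0,0,0,0],[0,0,0,0,0,0],[0,0,0,0,0,0],[0,0,0,0,0,0],[0,0,0,0,0,0]]]' 0 20
```

```text
time: 2.4
tool_pos: [0.5776, 0.2976, 0.0983]
tcp_rot: [-0.301, -3.127, 0.0]
wrist_force: [0.3, 1.2, 0.5]
width: 0.588
grip_force: 0.0
time: 3.07
tool_pos: [0.5781, 0.2977, 0.0986]
tcp_rot: [0.301, 3.127, 0.001]
wrist_force: [-0.5, -0.0, 1.6]
width: 0.062
grip_force: 24.3
```

```bash
python3 -m crank '[[[0,-0.3,0,0,0,0],[0,-0.6,0,0,0,0],[0,-0.8,0,0,0,0],[0,-0.8,0,0,0,0],[0,-0.8,0,0,0,0],[0,-0.8,0,0,0,0],[0,-0.8,0,0,0,0],[0,-0.8,0,0,0,0]]]'
python3 -m crank '[[[0,-0.8,0,0,0,0],[0,-0.8,0,0,0,0],[0,-0.8,0,0,0,0],[0,-0.8,0,0,0,0],[0,-0.6,0,0,0,0],[0,-0.3,0,0,0,0],[0,0,0,0,0,0],[0,0,0,0,0,0]]]'
python3 - <<'E'
from h import *
tool()
im=read_camera("top");cv2.imwrite("pics/t2.png",cv2.resize(im[150:290,180:340],None,fx=5,fy=4.2857,interpolation=cv2.INTER_CUBIC)); cv2.imwrite("pics/t2f.png",im)
E
```

```text
time: 3.73
tool_pos: [0.5669, 0.2408, 0.0986]
tcp_rot: [0.301, 3.127, 0.0]
wrist_force: [-0.7, 2.0, 3.2]
width: 0.061
grip_force: 24.5
time: 4.4
tool_pos: [0.559, 0.2, 0.0985]
tcp_rot: [-0.301, -3.127, 0.002]
wrist_force: [-0.7, -0.5, 5.5]
width: 0.062
grip_force: 24.9
t 4.4 tcp [0.559  0.2    0.0985] yaw 79.0 tilt [-0.0003 -0.0013] F [-0.7 -0.5  5.5] w 0.06152079386081525 q [ 0.3   0.23  1.91 -0.    1.01 -1.08]
```

View pics/t2.png

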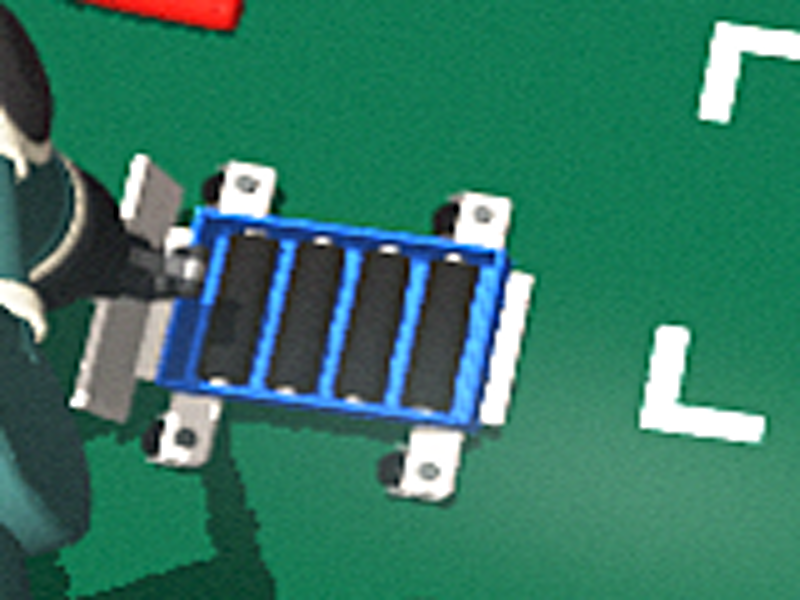

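All four black wheels now show behind their pivot screws, which are at (248,184), (484,214), (185,438) and (429,471) in the crop. So the castors are trailing.

Run:
```python
from h import *
c,a=pose([(180+x/5,150+y/4.2857) for x,y in [(248,184),(484,214),(185,438),(429,471)]])
tool()
X=np.array([np.cos(BA),np.sin(BA)]); t=BAY-.095*X; print("final tcp",t)
```

```text
dims 0.1203152927379566 0.1504402597705948 ang y-90 -101.3414008272019
caddy [0.5406 0.1049] deg -101.1 in bay x,y -0.2887 -0.0974 rel deg 0.1 plate [0.5595 0.2011] heading to bay -82.56
t 4.45 tcp [0.559  0.2001 0.0985] yaw 79.01 tilt [-0.0004 -0.0013] F [-1.  -1.1  5.9] w 0.06238074702839419 q [ 0.3   0.23  1.91 -0.    1.01 -1.08]
final tcp [ 0.59855226 -0.10400926]
```

```bash
python3 -m crank '[[[-0.1,-0.3,0,0,0,0],[-0.2,-0.6,0,0,0,0],[-0.3,-0.8,0,0,0,0],[-0.4,-0.8,0,0,0,0],[-0.5,-0.8,0,0,0,0],[-0.5,-0.8,0,0,0,0],[-0.5,-0.8,0,0,0,0],[-0.5,-0.8,0,0,0,0]]]' - 40
python3 -m crank '[[[-0.5,-0.8,0,0,0,0],[-0.5,-0.8,0,0,0,0],[-0.5,-0.8,0,0,0,0],[-0.5,-0.8,0,0,0,0],[-0.5,-0.8,0,0,0,0],[-0.5,-0.8,0,0,0,0],[-0.5,-0.8,0,0,0,0],[-0.5,-0.8,0,0,0,0]]]'
python3 -m crank '[[[-0.5,-0.8,0,0,0,0],[-0.5,-0.8,0,0,0,0],[-0.5,-0.8,0,0,0,0],[-0.4,-0.8,0,0,0,0],[-0.3,-0.8,0,0,0,0],[-0.3,-0.8,0,0,0,0],[-0.2,-0.8,0,0,0,0],[0,-0.8,0,0,0,0]]]'
python3 - <<'E'
from h import *
tool((.5986,-.1040),.0985)
im=read_camera("top");cv2.imwrite("pics/t3.png",cv2.resize(im[130:290,260:440],None,fx=4.4,fy=3.75,interpolation=cv2.INTER_CUBIC))
E
```

```text
time: 5.12
tool_pos: [0.5774, 0.139, 0.0985]
tcp_rot: [-0.301, -3.126, -0.0]
wrist_force: [-1.5, 1.5, 5.8]
width: 0.057
grip_force: 45.3
time: 5.78
tool_pos: [0.6043, 0.0685, 0.0985]
tcp_rot: [-0.301, -3.126, 0.0]
wrist_force: [-1.8, 2.0, 7.1]
width: 0.057
grip_force: 45.3
time: 6.45
tool_pos: [0.6196, 0.0005, 0.0986]
tcp_rot: [0.301, 3.126, 0.0]
wrist_force: [0.6, 1.6, 5.8]
width: 0.054
grip_force: 45.2
t 6.45 tcp [6.196e-01 5.000e-04 9.860e-02] yaw 79.02 tilt [ 0.001  -0.0001] F [0.6 1.6 5.8] w 0.05433385109515268 q [-0.04  0.27  1.85 -0.    1.02 -1.42]
tool delta cm [ 7.000e-02 -1.066e+01  1.000e-02]
```

View pics/t3.png

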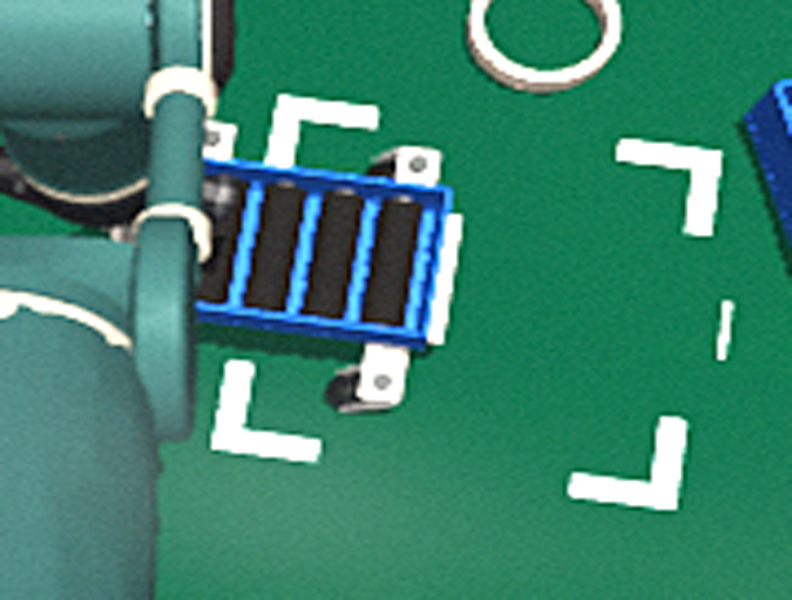

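Run:
```python
from h import *
FL,FR=[at("top",260+x/4.4,130+y/3.75,.044)[:2] for x,y in[(417,164),(381,382)]]
d=FL-FR;a=np.arctan2(d[1],d[0])-np.pi/2;print(np.hypot(*d))
report((FL+FR)/2-.06*np.array([np.cos(a),np.sin(a)]),a); tool()
```

```text
0.15029460292866018
caddy [ 0.6007 -0.0945] deg -100.95 in bay x,y -0.1048 0.0003 rel deg 0.25 plate [0.6193 0.0017] heading to bay -101.34
t 6.5 tcp [ 0.619  -0.0011  0.0985] yaw 79.0 tilt [ 0.0002 -0.0016] F [-0.1 -1.4  5.6] w 0.053467056567773744 q [-0.04  0.27  1.85 -0.    1.02 -1.42]
```

```bash
python3 -m crank '[[[0,-0.3,0,0,0,0],[0,-0.6,0,0,0,0],[0,-0.9,0,0,0,0],[0,-0.9,0,0,0,0],[0,-0.9,0,0,0,0],[0,-0.9,0,0,0,0],[0,-0.9,0,0,0,0],[0,-0.9,0,0,0,0]]]'
python3 -m crank '[[[0,-0.9,0,0,0,0],[0,-0.9,0,0,0,0],[0,-0.8,0,0,0,0],[0,-0.6,0,0,0,0],[0,-0.4,0,0,0,0],[0,-0.3,0,0,0,0],[0,-0.2,0,0,0,0],[0,0,0,0,0,0]]]'
python3 -m crank '[[[0,0,0,0,0,0],[0,0,0,0,0,0],[0,0,0,0,0,0],[0,0,0,0,0,0]]]'
python3 - <<'E'
from h import *
tool((.5986,-.1040),.0985)
im=read_camera("top");cv2.imwrite("pics/t4.png",cv2.resize(im[130:290,280:460],None,fx=4.4,fy=3.75,interpolation=cv2.INTER_CUBIC))
E
```

```text
time: 7.17
tool_pos: [0.6071, -0.0613, 0.0986]
tcp_rot: [0.3, 3.126, -0.0]
wrist_force: [1.9, 1.2, 5.5]
width: 0.056
grip_force: 45.1
time: 7.83
tool_pos: [0.5991, -0.102, 0.0986]
tcp_rot: [0.301, 3.127, -0.002]
wrist_force: [-0.4, -1.0, 5.2]
width: 0.063
grip_force: 45.1
time: 8.17
tool_pos: [0.5991, -0.102, 0.0985]
tcp_rot: [0.3, 3.127, -0.002]
wrist_force: [0.8, -1.4, 4.7]
width: 0.059
grip_force: 45.1
t 8.1667 tcp [ 0.5991 -0.102   0.0985] yaw 79.03 tilt [ 0.0003 -0.0015] F [ 0.8 -1.4  4.7] w 0.05919561548594913 q [-0.21  0.25  1.88 -0.    1.01 -1.59]
tool delta cm [ 0.01 -0.21  0.  ]
```

View pics/t4.png

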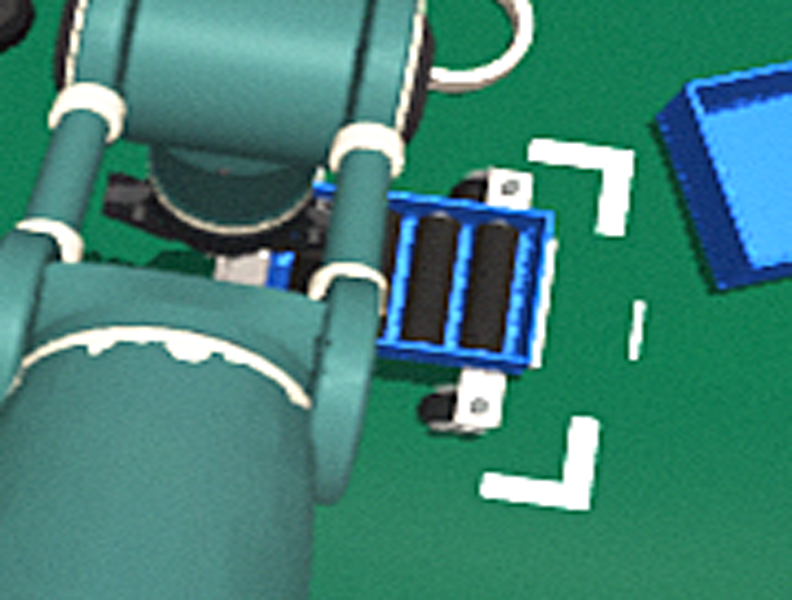

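The caddy is between the corners, with the front pivot screws at (511,188) and (479,406). The measured TCP is about 2 mm short of the target, so I'll let go.

```bash
python3 -m crank '[[[0,0,0,0,0,0],[0,0,0,0,0,0],[0,0,0,0,0,0],[0,0,0,0,0,0],[0,0,0,0,0,0],[0,0,0,0,0,0]]]' 3.5 20
python3 -m crank '[[[0,0,-0.5,0,0,0],[0,0,-1,0,0,0],[0,0,-2,0,0,0],[0,0,-3,0,0,0],[0,0,-3,0,0,0],[0,0,-3,0,0,0],[0,0,-3,0,0,0],[0,0,-1,0,0,0]]]'
python3 -m crank '[[[4,3,0,0,0,0],[3,3,0,0,0,0],[2,4,0,0,0,0],[0,4,0,0,0,0],[0,4,0,0,0,0],[0,4,0,0,0,0],[0,4,0,0,0,0],[0,3,0,0,0,0]]]'
python3 -m crank '[[[0,4,0,0,0,0],[0,4,0,0,0,0],[0,4,0,0,0,0],[0,4,0,0,0,0],[0,3,0,0,0,0],[0,0,0,0,0,0],[0,0,0,0,0,0],[0,0,0,0,0,0]]]'
python3 - <<'E'
from h import *
im=read_camera("top");cv2.imwrite("pics/t5.png",cv2.resize(im[130:290,280:460],None,fx=4.4,fy=3.75,interpolation=cv2.INTER_CUBIC))
E
```

```text
time: 8.72
tool_pos: [0.5989, -0.1007, 0.0979]
tcp_rot: [-0.301, -3.126, -0.0]
wrist_force: [-0.2, 0.1, 0.1]
width: 0.409
grip_force: 0.0
time: 9.38
tool_pos: [0.602, -0.1013, 0.2707]
tcp_rot: [0.3, 3.117, -0.002]
wrist_force: [0.4, 0.3, 0.8]
width: 0.411
grip_force: 0.0
time: 10.05
tool_pos: [0.5729, 0.1944, 0.2636]
tcp_rot: [0.299, 3.127, 0.002]
wrist_force: [0.9, -0.3, -0.4]
width: 0.409
grip_force: 0.0
time: 10.72
tool_pos: [0.6089, 0.3774, 0.2629]
tcp_rot: [-0.3, -3.127, 0.002]
wrist_force: [-0.4, 0.3, 0.3]
width: 0.411
grip_force: 0.0
```

View pics/t5.png

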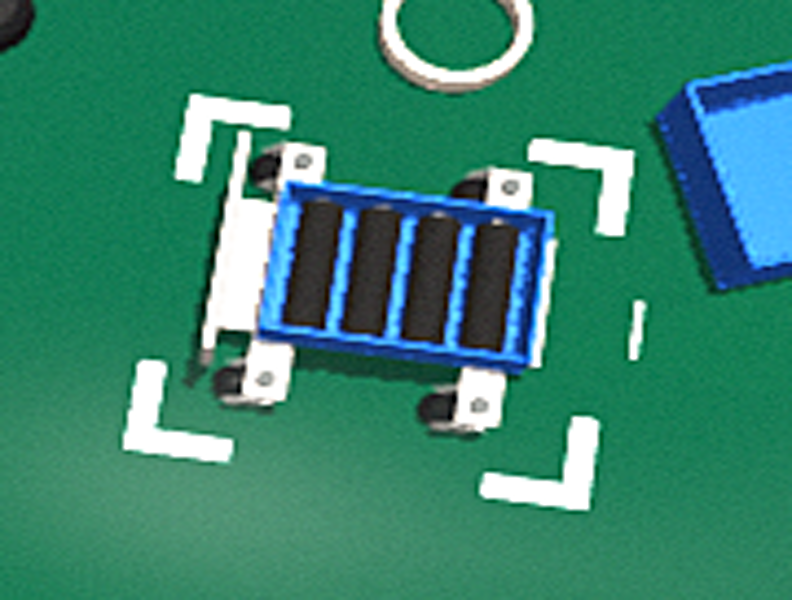

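The caddy stands square inside all four corners, with the castors trailing. The screws are at (304,161), (511,188), (265,379) and (479,406).

Run:
```python
from h import *
c,a=pose([(280+x/4.4,130+y/3.75) for x,y in [(304,161),(511,188),(265,379),(479,406)]])
if np.hypot(*(c-BAY))<.015: print(finish_job())
```

```text
dims 0.1204859277825028 0.15004348291557384 ang y-90 -101.34909481277136
caddy [ 0.5804 -0.1976] deg -101.08 in bay x,y 0.0003 0.0003 rel deg 0.12 plate [ 0.5992 -0.1014] heading to bay 127.78
the job is handed in; nothing more can be done
None
```

The caddy is parked in the bay, measured within about 1 mm of its centre and 0.2° of square, castors trailing, and the gripper has let go; I moved it by gripping the plate, not just pushing, and handed the job in without seeing the verdict.

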